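Weigh two dye tins and pick the full one

ROBOT

A 6-joint arm with a two-finger parallel gripper is mounted at the origin on the work surface. World frame = base frame: x ahead of the robot, y to its left, z up, the work surface at z = 0. Lengths are in m, angles in degrees, forces in N, time in s.
With the tool pointing down it reaches from about 0.425 to 0.95 m from the base axis. Payload 3.5 kg.
Tool frame: the origin (TCP) lies at the very end of the fingers, on their centre line; the grasp point (between the pads) lies 19 mm behind it; z points along the fingers, y is the line along which they close (so a half turn about z gives the same grasp; the last joint's range is limited). The gripper opens to 85 mm and grips with 20 to 120 N. Pads are 22 mm wide; open, the fingers measure 114 mm over their backs; the gripper's body (76 mm by 85 mm) begins 54 mm behind the grasp point. The pads swing forward as they close: fully open they stand 13 mm farther back than shut.
Start: joints at [61.994, 16.404, 90.338, -0, 73.258, -8.594], TCP at [0.224, 0.637, 0.231] pointing down, gripper open.
Joint ranges: [-158.93, 158.93], [-51.34, 127.21], [12.03, 142.37], [-87.48, 267.48], [13.55, 161.25], [-162.69, 162.69]. Speed limits (degrees/s): [159.86, 159.86, 180, 180, 180, 180].

INTERFACE

Orientations are given as [roll, pitch, yaw] about the fixed x, y, z axes, in that order (R = Rz(yaw) Ry(pitch) Rx(roll)).
In Python, from rig import env gives the robot as it stands. The module is installed in compiled form; this text tells all that it offers. Calls block until the motion is done:
- env.movep(position, orientation): joint-space move of the TCP to a pose.
- env.move_linear(position, vel=0.15, attitude=None): straight line of the TCP; attitude=None keeps the orientation; vel is the mean speed in m/s.
- env.goto_joints(angles): joint-space move.
- env.gripper_to(opening, force=None): finger opening in m; force is the grip in N (None keeps the last); returns when the fingers have stopped.
- env.pause(seconds).
- env.inverse_kinematics(position, orientation): joint angles nearest the present ones, or None.
- env.grab_frame(name): name is "scene" or "top" or "wrist"; returns a dict with "image" (400x640x3 uint8, blue, green, red), "fov_y" (degrees; the focal length in pixels is half the picture's height over the tangent of half this angle, whatever the lens; pixels are square), "cx", "cy" (the principal point, pixels), "R" (3x3) and "t" (3): a world point X has camera coordinates R X + t; the wrist camera has in their place "tool_from_camera" (4x4, takes a point from camera to tool coordinates, whose origin is the TCP and whose axes are the flange's). Camera axes: x right, y down, z forward; pixel columns grow to the right and rows downward; lengths in m; the calibration is good to about 2 mm. A picture is of the moment at which its call begins: read the wrist's pose just before it. There is no depth.
A pose or a line that the arm cannot do raises env.MotionError and nothing moves.
- env.hand_in(): hands the job in; it is judged then, once.
Readings, each from a call of its own:
- env.current_time(): time.
- env.current_joint_pos(): joint angles.
- env.current_joint_velocities(): joint speeds.
- env.current_joint_efforts(): joint torques, N m.
- env.current_eef_pos(): TCP position.
- env.current_tcp_rot(): TCP orientation.
- env.current_force(): force on the tool from outside, world axes, zero at the start.
- env.current_moment(): the same for the moment, N m.
- env.current_finger_gap(): finger opening in m.
- env.current_grasp_force(): force on a finger pad.
Only numpy, scipy, OpenCV 4.12 (cv2) and the standard library are available. Lean on these libraries where they do the work, as an engineer would, in place of code of your own. Each camera call takes 0.05 s, during which the arm holds its last target. There are 200 camera calls.

TASK

The two crimson-lidded tins look the same, but only one holds a full cake of dye. Stand them on opposite pans of the balance, let go and let it settle to see which is heavier, then move the heavier tin into the white tray and leave the lighter one standing on its pan. Keep both tins upright throughout.

Things in the scene. Friction and masses are not known exactly. Their poses are not given: they have to be found in the camera images.
- tin_a: One of two look-alike tins: crimson lid, aluminium body, 56 mm across, 50 mm tall, closed tight. Origin: centre of the underside, z up. A loose solid cake inside makes one about 210 g and the other about 105 g; which is which changes from start to start, whatever the name. Stands to the robot's right among tins of the same size with yellow, orange and blue lids, centres 90 mm or more apart.
- tin_b: One of two look-alike tins: crimson lid, aluminium body, 56 mm across, 50 mm tall, closed tight. Origin: centre of the underside, z up. A loose solid cake inside makes one about 210 g and the other about 105 g; which is which changes from start to start, whatever the name. Stands to the robot's right among tins of the same size with yellow, orange and blue lids, centres 90 mm or more apart.
- pan_left (a point): Centre of the upper face of the balance's left (+y) pan, where a tin's underside rests; z up. Round steel pan, 118 mm wide inside its 5 mm high rim, 124 mm over all. It stays level as it rises and falls, up to 40 mm either way; 83 mm above the table when the balance is empty. 130 mm from the pivot, like the other; nothing between them is taller than 125 mm.
- pan_right (a point): Centre of the upper face of the balance's right (-y) pan, where a tin's underside rests; z up. Round steel pan, 118 mm wide inside its 5 mm high rim, 124 mm over all. It stays level as it rises and falls, up to 40 mm either way; 83 mm above the table when the balance is empty.
- beam (a joint): Tilt in rad of the balance beam (steel, red pointer, green base, within 15 degrees of along y): 0 level, as when empty; positive: left pan down, right pan up; negative the reverse; stops at 0.32. A weak spring makes the tilt grow with the load difference: about 0.13 with the lighter tin alone, 0.27 with the heavier alone, 0.09 to 0.18 with both. Settles in 1 s.
- tray: Square white open tray fixed to the table on the robot's left, 140 x 140 mm outside, walls 4 mm thick and 15 mm high, floor 4 mm thick. Origin at the centre of its underside; x and y along its sides.
There are look-alikes about, which are no part of the job. Leave any green look-alike of the tin_a alone.

How it is judged:
By the outcome, as a careful person would: the job done as asked, in the order asked, and still so for the second after the job is handed in, with the robot touching nothing.
It also fails if it takes over 70 s, if anything falls off the work surface, if the arm or the gripper's body presses on something with over 40 N, if the wrist force passes 120 N, or if a joint passes its speed limit or range.

## Working session

There is one attempt and no reset: what is moved stays moved. The work goes in short steps, each a Python script; the robot and the scene stay as the last script left them, time stands still between calls to the robot, and variables do not carry over. Pictures are saved under pics/ and viewed, at most 10 in all, crops included, and the job is handed in when it is done.

```bash
mkdir -p pics; ls; python3 - <<'E'
from rig import env
import cv2,numpy as np
for n in ("scene","top"):
    f=env.grab_frame(n); cv2.imwrite(f"pics/{n}0.png",f["image"])
    np.savez(f"{n}0.npz",**f)
    print(n,f["fov_y"],f["cx"],f["cy"],f["R"],f["t"])
print(env.current_time(),env.current_tcp_rot())
E
```

```text
pics
scene 46.84825902687771 317.67374475190184 202.8761905817684 [[ 0.63933593  0.76886356 -0.00991955]
 [ 0.61807639 -0.52154002 -0.58819859]
 [-0.4574179   0.36992545 -0.80865569]] [-0.34242193 -0.27899695  1.70248601]
top 46.316039137580745 325.6322988295038 201.02161140838666 [[ 0.02362726 -0.99971846  0.00218161]
 [-0.98069762 -0.0236013  -0.19410089]
 [ 0.19409773  0.00244657 -0.98097915]] [-0.00267414  0.53459725  1.09374232]
0.1 [-1.79875032e+02 -1.99029722e-02  1.60586076e+02]
```

View pics/scene0.png

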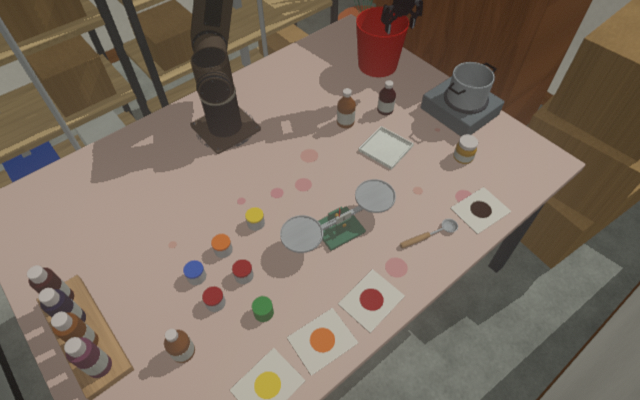

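View pics/top0.png

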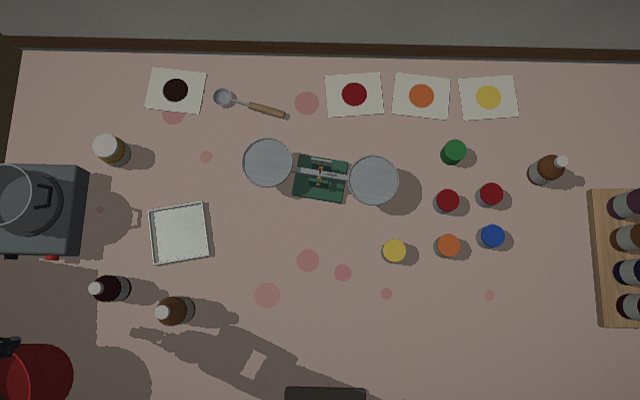

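Top view: the crimson lids are at (447,200) and (491,194). The look-alikes are yellow (395,251), orange (449,245), blue (492,236) and green (454,152). The red pigment disc on its card at (354,94) is flat, so it isn't a tin. The pans are at (373,180) on the right and (268,162) on the left, and the tray is at (180,233). Next I'll measure these and confirm in a crop.

```bash
cat > h.py <<'E'
from rig import env
import cv2,numpy as np
def ray(f,uv,z):
    F=f["image"].shape[0]/2/np.tan(np.radians(float(f["fov_y"]))/2)
    d=np.array([(uv[0]-f["cx"])/F,(uv[1]-f["cy"])/F,1.])
    R=np.array(f["R"]);o=-R.T@f["t"];w=R.T@d
    return o+w*(z-o[2])/w[2]
def proj(f,X):
    F=f["image"].shape[0]/2/np.tan(np.radians(float(f["fov_y"]))/2)
    c=np.array(f["R"])@X+f["t"]; return np.array([f["cx"]+F*c[0]/c[2],f["cy"]+F*c[1]/c[2]])
def red(im,amin=60):
    h=cv2.cvtColor(im,cv2.COLOR_BGR2HSV)
    m=(((h[...,0]<6)|(h[...,0]>168))&(h[...,1]>150)&(h[...,2]>60)).astype(np.uint8)
    n,l,s,c=cv2.connectedComponentsWithStats(m)
    return [(c[i],s[i]) for i in range(1,n) if s[i,4]>amin]
E
python3 - <<'E'
from h import *
f=dict(np.load("top0.npz"));g=dict(np.load("scene0.npz"))
for n,q in(("top",f),("scene",g)):
    for c,s in red(q["image"]): print(n,c.round(1),s,ray(q,c,.048).round(4))
im=f["image"];gray=cv2.medianBlur(cv2.cvtColor(im,cv2.COLOR_BGR2GRAY),3)
C=cv2.HoughCircles(gray[120:230,220:420],cv2.HOUGH_GRADIENT,1,60,param1=80,param2=15,minRadius=20,maxRadius=29)
out=im.copy()
if C is not None:
    for x,y,r in C[0]:
        x+=220;y+=120;p=ray(f,(x,y),.086);print("pan",x,y,r,p.round(4),"scene px",proj(g,p))
        cv2.circle(out,(int(x),int(y)),int(r),(0,255,0),1)
h=cv2.cvtColor(im,cv2.COLOR_BGR2HSV)
m=((h[...,1]<45)&(h[...,2]>110)).astype(np.uint8);m[:190]=0;m[275:]=0;m[:,:140]=0;m[:,220:]=0
k=max(cv2.findContours(m,0,2)[0],key=cv2.contourArea);b=cv2.boxPoints(cv2.minAreaRect(k))
print("tray",b.tolist(),[ray(f,p,.015).round(3) for p in b],ray(f,b.mean(0),.015))
cv2.polylines(out,[b.astype(int)],1,(255,0,0),1)
cv2.imwrite("pics/c1.png",cv2.resize(out[110:280,140:520],(798,357),interpolation=2))
E
```

```text
top [354.   93.8] [342  83  25  23 430] [ 0.8189 -0.0563  0.048 ]
top [491.3 193.5] [480 183  23  22 382] [ 0.5641 -0.3987  0.048 ]
top [447.4 199.9] [437 190  22  21 378] [ 0.5454 -0.2898  0.048 ]
top [ 18.  380.6] [  6 353  25  47 843] [0.1006 0.7026 0.048 ]
scene [379.3  42. ] [ 356    7   54   70 2613] [0.0424 0.744  0.048 ]
scene [241.5 268. ] [233 261  18  15 219] [ 0.5495 -0.2908  0.048 ]
scene [212.2 295.5] [203 287  19  18 249] [ 0.5679 -0.3996  0.048 ]
scene [373.5 299.2] [363 290  19  19 176] [ 0.8574 -0.071   0.048 ]
pan 373.5 179.5 24.0 [ 0.5833 -0.1036  0.086 ] scene px [300.27289321 232.4176165 ]
pan 269.5 162.5 27.3 [0.6195 0.1478 0.086 ] scene px [372.38977205 195.04855712]
tray [[140.0, 190.0], [219.0, 190.0], [219.0, 274.0], [140.0, 274.0]] [array([0.559, 0.483, 0.015]), array([0.564, 0.282, 0.015]), array([0.353, 0.268, 0.015]), array([0.348, 0.461, 0.015])] [0.45425419 0.3732642  0.015     ]
```

View pics/c1.png

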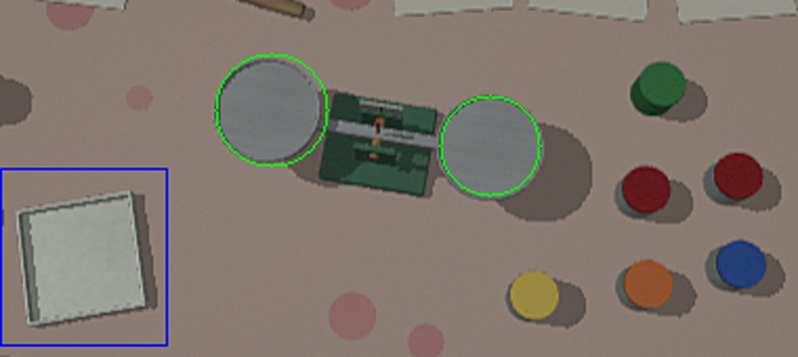

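The crop confirms two crimson tins at crop pixels (646,190) and (738,176). Both stand clear of their yellow, orange, blue and green neighbours. Both pan circles fit well. The automatic tray box only filled its window, so I'll use the corners I can see: (18,212), (132,192), (150,305), (32,325). I'll pick the first tin (nearest the balance) and put it on the left pan.

```bash
cat >> h.py <<'E'
T1=np.array([.5475,-.2903]);T2=np.array([.566,-.3992])
_f=dict(np.load("top0.npz"))
PL=ray(_f,(268.3,162),.086)[:2];PR=ray(_f,(373.5,179.6),.086)[:2]
TR=ray(_f,(140+83/2.1,110+258.5/2.1),.015)[:2]
_d=(PL-PR)/np.linalg.norm(PL-PR)
YP=np.degrees(np.arctan2(_d[1],_d[0]))   # yaw for closing square to the beam
OFF=.016                                  # TCP above the underside when gripping
def above(xy,z,yaw): env.movep([*xy,z],[180,0,yaw])
def lin(xy,z,v=.15): env.move_linear([*xy,z],vel=v)
def st(s=""): print(s,"t",round(env.current_time(),2),"F",np.round(env.current_force(),2),"gap",round(env.current_finger_gap(),4),"grip",round(env.current_grasp_force(),1),"p",np.round(env.current_eef_pos(),4))
E
python3 - <<'E'
from h import *
print(PL,PR,TR,YP,np.linalg.norm(PL-PR))
env.gripper_to(.078,35)
above(T1,.13,135);st("above")
f=env.grab_frame("wrist");cv2.imwrite("pics/w1.png",f["image"])
lin(T1,OFF,.12);st("down")
env.gripper_to(.045,35);st("closed")
lin(T1,.21,.15);env.pause(.3);st("lifted")
E
```

```text
[0.62064653 0.15080089] [ 0.58302027 -0.10363258] [0.45150854 0.37297301] 81.58792353728396 0.2572005615635316
above t 3.79 F [0.22 0.35 0.07] gap 0.0779 grip 0.0 p [ 0.5479 -0.2897  0.1301]
down t 4.94 F [ 0.22 -0.26  0.67] gap 0.0781 grip 0.0 p [ 0.5482 -0.2908  0.0171]
closed t 5.28 F [-0.08  0.48  4.48] gap 0.0545 grip 37.4 p [ 0.5484 -0.291   0.0175]
lifted t 7.02 F [-0.42  0.65 -1.03] gap 0.0544 grip 37.1 p [ 0.5473 -0.2902  0.2094]
```

```bash
python3 - <<'E'
from h import *
above(PL,.21,YP);env.pause(.2);st("over")
lin(PL,.083+OFF+.006,.12);st("near")
lin(PL,.083-.014+OFF,.05);env.pause(.5);st("lowered")
env.gripper_to(.072);env.pause(.3);st("rel")
lin(PL,.21,.15)
above(T2,.15,135);st("aboveT2")
for n in("scene","top"):
    f=env.grab_frame(n);np.savez(n+"1.npz",**f);cv2.imwrite(f"pics/{n}1.png",f["image"])
    for c,s in red(f["image"]): print(n,c.round(1),s[4],ray(f,c,.115).round(4))
a,b=(cv2.imread(f"pics/{n}1.png") for n in("scene","top"))
cv2.imwrite("pics/c2.png",np.hstack([cv2.resize(a[140:340,180:430],(400,320)),cv2.resize(b[120:280,210:410],(400,320))]))
E
```

```text
over t 8.86 F [-0.11  0.15 -0.82] gap 0.0547 grip 37.1 p [0.6209 0.1499 0.21  ]
near t 9.88 F [-0.01 -0.39 -0.08] gap 0.0546 grip 37.1 p [0.6215 0.1509 0.1061]
lowered t 10.93 F [-0.59  0.84 -0.25] gap 0.0546 grip 37.1 p [0.6207 0.1508 0.0851]
rel t 11.55 F [ 0.84 -0.07  0.08] gap 0.0721 grip 0.0 p [0.6207 0.1508 0.085 ]
aboveT2 t 14.53 F [-0.17 -0.08  0.97] gap 0.0719 grip 0.0 p [ 0.5665 -0.3984  0.15  ]
scene [380.4  39.4] 2917 [0.0981 0.6868 0.115 ]
scene [375.2 189.2] 81 [0.6232 0.1523 0.115 ]
scene [212.2 295.6] 257 [ 0.6026 -0.4061  0.115 ]
top [354.   93.8] 430 [ 0.7888 -0.0525  0.115 ]
top [266.5 159.4] 401 [0.6187 0.1514 0.115 ]
top [486.5 188.7] 114 [ 0.5604 -0.364   0.115 ]
top [ 51.7 257.1] 61 [0.3783 0.6253 0.115 ]
top [ 14.3 375. ] 1201 [0.1242 0.671  0.115 ]
top [ 48.8 360.2] 694 [0.1563 0.6009 0.115 ]
```

View pics/c2.png

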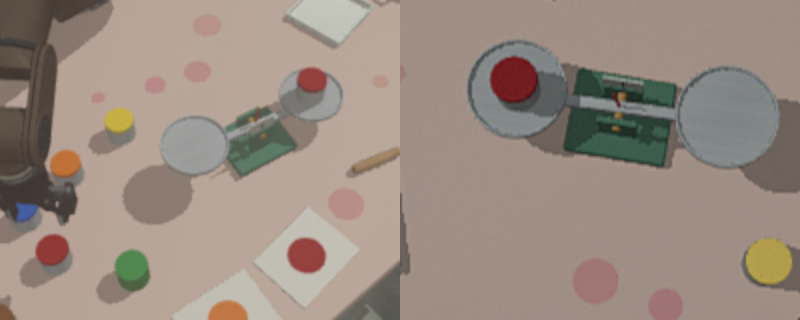

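The first tin stands upright on the left pan, at crop pixels (312,78) and (515,78), with that pan down. Now the second tin goes onto the right pan.

```bash
python3 - <<'E'
from h import *
def fz():
    v=[]
    for _ in range(20): env.pause(.02);v.append(env.current_force()[2])
    return np.mean(v)
b=fz()
lin(T2,OFF,.12);env.gripper_to(.045,35);st("closed")
lin(T2,.21,.15);env.pause(.2);w=b-fz();print("weight N",w)
above(PR,.21,YP)
lin(PR,.118+OFF+.008,.12)
lin(PR,.083+OFF-(.014 if w>1.5 else -.016),.05);env.pause(.6);st("lowered")
env.gripper_to(.072);env.pause(.3);st("rel")
lin(PR,.21,.12)
above([.50,-.12],.28,YP);env.pause(.8);st()
for n in("scene","top"):
    f=env.grab_frame(n);np.savez(n+"2.npz",**f);cv2.imwrite(f"pics/{n}2.png",f["image"])
    for c,s in red(f["image"]): print(n,c.round(1),s[4],ray(f,c,.115).round(4))
a,b=(cv2.imread(f"pics/{n}2.png") for n in("scene","top"))
cv2.imwrite("pics/c3.png",np.hstack([cv2.resize(a[140:340,180:430],(400,320)),cv2.resize(b[120:280,210:410],(400,320))]))
E
```

```text
closed t 16.52 F [-0.06  0.24  3.28] gap 0.0542 grip 37.7 p [ 0.5668 -0.4     0.0176]
weight N 2.0829646524350935
lowered t 22.32 F [0.05 0.28 0.24] gap 0.0545 grip 37.4 p [ 0.583  -0.1036  0.085 ]
rel t 22.94 F [-0.1   0.8   0.52] gap 0.0717 grip 0.0 p [ 0.583  -0.1037  0.085 ]
 t 25.45 F [ 0.48 -0.89  1.02] gap 0.0719 grip 0.0 p [ 0.5    -0.12    0.2801]
scene [380.4  39.3] 2924 [0.098 0.687 0.115]
scene [375.3 181.6] 103 [0.6025 0.173  0.115 ]
scene [300.7 227.9] 205 [ 0.5873 -0.104   0.115 ]
scene [375.7 300.7] 76 [ 0.8819 -0.0951  0.115 ]
top [354.   93.8] 430 [ 0.7888 -0.0525  0.115 ]
top [264.8 154.8] 433 [0.6297 0.1561 0.115 ]
top [378.  181.3] 81 [ 0.572  -0.1111  0.115 ]
top [ 51.7 257.1] 61 [0.3783 0.6253 0.115 ]
top [ 14.3 375.1] 1199 [0.124 0.671 0.115]
top [ 47.9 358.5] 586 [0.1597 0.6035 0.115 ]
```

View pics/c3.png

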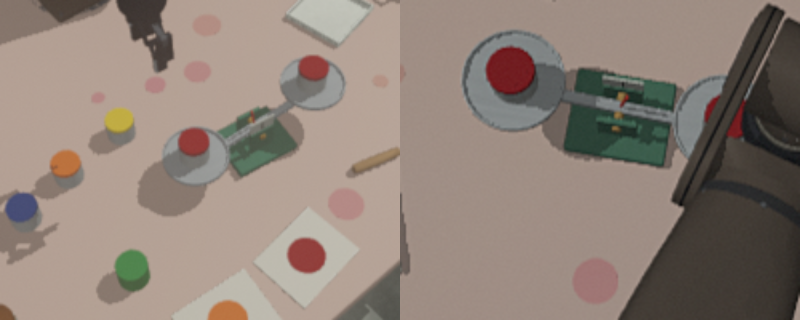

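The scene crop shows the right tin's pan down at (195,155) and the left tin's pan up at (312,83). The left tin rose about 8 px from the previous picture. So the right tin (the second one) is heavier, which fits its 2.1 N lift reading. It goes to the tray.

```bash
python3 - <<'E'
from h import *
env.gripper_to(.078)
above(PR,.20,YP);lin(PR,.083+OFF-.016,.1);st("down")
env.gripper_to(.045,35);st("closed")
lin(PR,.083+OFF+.035,.03);lin(PR,.23,.12);env.pause(.2);st("lifted")
above(TR,.23,100)
lin(TR,.06,.12);lin(TR,.004+OFF+.001,.04);env.pause(.2);st("in tray")
env.gripper_to(.072);env.pause(.2)
lin(TR,.2,.15)
above([.35,.45],.3,130);env.pause(.3);st()
for n in("scene","top"):
    f=env.grab_frame(n);cv2.imwrite(f"pics/{n}3.png",f["image"])
a,b=(cv2.imread(f"pics/{n}3.png") for n in("scene","top"))
cv2.imwrite("pics/c4.png",np.hstack([cv2.resize(a[110:290,250:450],(400,360)),cv2.resize(b[120:300,140:340],(400,360))]))
E
```

```text
down t 27.64 F [-0.35 -0.04 -0.52] gap 0.078 grip 0.0 p [ 0.5837 -0.1039  0.0839]
closed t 27.98 F [-0.03 -0.43 -0.54] gap 0.0539 grip 38.3 p [ 0.5834 -0.1037  0.0834]
lifted t 30.98 F [ 0.09 -0.5  -2.59] gap 0.054 grip 38.1 p [ 0.5825 -0.1035  0.2288]
in tray t 35.67 F [-13.16  -8.58  27.52] gap 0.054 grip 40.9 p [0.4511 0.3728 0.026 ]
 t 38.52 F [ 0.17  0.47 -0.67] gap 0.0722 grip 0.0 p [0.3506 0.4491 0.2985]
```

View pics/c4.png

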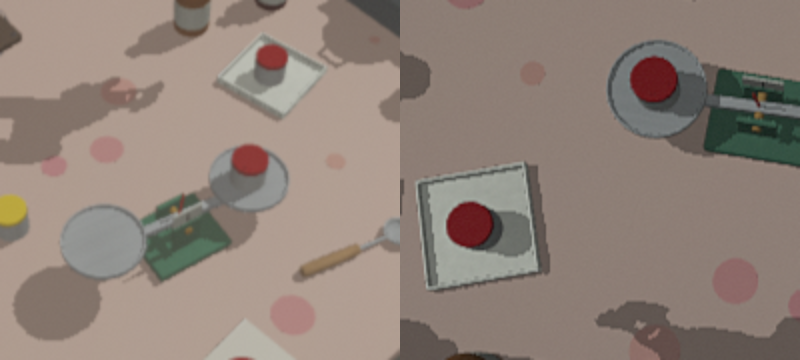

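The heavier tin stands upright inside the tray at crop (470,225). The lighter one stands upright on the left pan at crop (654,80). The arm is clear, so I'm handing in.

```bash
python3 -c "
from rig import env
print(env.hand_in(), env.current_time())"
```

```text
the job is handed in; nothing more can be done
the job is handed in; nothing more can be done
```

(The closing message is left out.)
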